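# Load the sample carousel, clear the catch tray and start the run

## Task

Clear the spent teal cassettes out of the steel catch tray into the blue tote, and load each sample jar standing on the bench into the carousel pocket of its cap's colour: turn the carousel by its knob until that pocket is under the opening of the guard, then stand the jar upright in it. When every jar is loaded and every cassette is in the tote, press the white start button fully down and let it go; leave the bottle, the beaker and the tip box alone.

Things in the scene. Friction and masses are not known exactly. Their poses are not given: they have to be found in the camera images.
- orange_jar (a point): centre of the upright sample jar with the orange screw cap: a white cylinder 36 mm in diameter and 50 mm tall, cap included (the cap is the upper 16 mm), 40 to 85 g. z is its own axis, up when it stands. Not every jar is there in each run
- blue_jar (a point): centre of the upright sample jar with the blue screw cap: a white cylinder 36 mm in diameter and 50 mm tall, cap included (the cap is the upper 16 mm), 40 to 85 g. z is its own axis, up when it stands. Not every jar is there in each run
- green_jar (a point): centre of the upright sample jar with the green screw cap: a white cylinder 36 mm in diameter and 50 mm tall, cap included (the cap is the upper 16 mm), 40 to 85 g. z is its own axis, up when it stands. Not every jar is there in each run
- yellow_jar (a point): centre of the upright sample jar with the yellow screw cap: a white cylinder 36 mm in diameter and 50 mm tall, cap included (the cap is the upper 16 mm), 40 to 85 g. z is its own axis, up when it stands. Not every jar is there in each run
- black_jar (a point): centre of the upright sample jar with the black screw cap: a white cylinder 36 mm in diameter and 50 mm tall, cap included (the cap is the upper 16 mm), 40 to 85 g. z is its own axis, up when it stands. Not every jar is there in each run
- pocket_orange (a point): centre of the floor of the orange pocket of the carousel: a square well in orange 50 x 50 mm inside, walls 3 mm thick and 12 mm high, its centre 85 mm from the carousel's axis. The floor is 20 mm above the bench. It turns with the carousel
- pocket_blue (a point): centre of the floor of the blue pocket of the carousel: a square well in blue 50 x 50 mm inside, walls 3 mm thick and 12 mm high, its centre 85 mm from the carousel's axis. The floor is 20 mm above the bench. It turns with the carousel
- pocket_green (a point): centre of the floor of the green pocket of the carousel: a square well in green 50 x 50 mm inside, walls 3 mm thick and 12 mm high, its centre 85 mm from the carousel's axis. The floor is 20 mm above the bench. It turns with the carousel
- pocket_yellow (a point): centre of the floor of the yellow pocket of the carousel: a square well in yellow 50 x 50 mm inside, walls 3 mm thick and 12 mm high, its centre 85 mm from the carousel's axis. The floor is 20 mm above the bench. It turns with the carousel
- pocket_black (a point): centre of the floor of the black pocket of the carousel: a square well in black 50 x 50 mm inside, walls 3 mm thick and 12 mm high, its centre 85 mm from the carousel's axis. The floor is 20 mm above the bench. It turns with the carousel
- load_point (a point): fixed point 20 mm above the bench, under the middle of the guard's one opening: a pocket is loaded when its centre is here. Its -x points out of the sampler's open front, +x to the carousel's axis 85 mm away, z up. The opening is a notch from the front edge inwards, 110 mm wide (y), from 45 mm before this point (-x) to 45 mm behind it (+x)
- sampler: sampler housing, 260 x 260 mm, fixed; origin on the bench below the carousel's axis, axes as load_point. A clear flat guard 78 to 82 mm above the bench, edged in grey, covers the carousel except for the loading opening, with clear walls at the sides and rear; a jar goes in only through the opening. Seated jars pass below the guard
- knob (a point): point in the grey bar grip of the carousel's knob, on its axis, 105 mm above the bench. The bar is 44 mm long (this point's x), 12 mm thick (y), from 90 to 116 mm above the bench, to be taken across from above. It stands on a white dial 76 mm in diameter with five coloured dots, each on the side where the pocket of its colour lies, and turns with the carousel
- carousel (a joint): angle of the carousel, rad, growing anticlockwise seen from above; turns either way without a stop and stays where left (friction 0.12 N m). Anticlockwise from above the pockets run orange, blue, green, yellow, black, 72 degrees apart. Orange is at the loading point at 0, blue at -1.257, green at -2.513, and so on, every full turn alike. 4 degrees of error still lets a jar in
- cassette0 (a point): centre of a spent reagent cassette, a flat teal block 56 mm long (its x), 34 mm wide (its y), 22 mm thick (its z), 28 to 56 g, lying in the catch tray. Two or three are there
- cassette1 (a point): centre of a spent reagent cassette, a flat teal block 56 mm long (its x), 34 mm wide (its y), 22 mm thick (its z), 28 to 56 g, lying in the catch tray. Two or three are there
- cassette2 (a point): centre of a spent reagent cassette, a flat teal block 56 mm long (its x), 34 mm wide (its y), 22 mm thick (its z), 28 to 56 g, lying in the catch tray. Two or three are there
- tray (a point): centre of the floor (3 mm above the bench) of the steel catch tray, 130 mm (its x) by 270 mm (its y) outside, walls 3 mm thick, rim 14 mm above the bench. Beyond its -y end stands the white ejector block, 55 mm high. Fixed
- tote (a point): centre of the inner floor (4 mm above the bench) of the blue open tote, 170 mm (its x) by 210 mm (its y) outside, walls 4 mm thick, rim 60 mm above the bench. Fixed
- start (a joint): travel of the white round start button (30 mm in diameter), m: 0 released, 0.006 fully down, which takes 5 N; it springs back
- start_top (a point): centre of the top of the start button, which is pressed straight down
- reagent_bottle: white bottle with an orange cap, 64 mm in diameter, 150 mm tall, origin at the centre of its base; a bystander, not to be disturbed
- beaker: glass beaker, 76 mm in diameter, 90 mm tall, origin at the centre of its base; a bystander, not to be disturbed
- tip_box: clear box with a red insert, 85 x 120 x 50 mm, origin at the centre of its base; a bystander, not to be disturbed

How it is judged:
By the outcome, as a careful person would: the job done as asked, in the order asked, and still so for the second after the job is handed in, with the robot touching nothing.
Of jar_orange, jar_blue, jar_green, jar_yellow, jar_black only 2 to 3 are there at a start; the rules pass over those that are not, and their reading is None.
Of used0, used1, used2 only 2 to 3 are there at a start; the rules pass over those that are not, and their reading is None.
At some moment in a run one of used0, used1, used2 may be knocked a few centimetres aside while the robot is not near it.
It also fails if it takes over 210 s, if anything falls off the work surface, if the arm or the gripper's body presses on something with over 40 N, if the wrist force passes 120 N, or if a joint passes its speed limit or range.

## Robot

A 6-joint arm with a two-finger parallel gripper is mounted at the origin on the work surface. World frame = base frame: x ahead of the robot, y to its left, z up, the work surface at z = 0. Lengths are in m, angles in rad, forces in N, time in s.
With the tool pointing down it reaches from about 0.35 to 0.85 m from the base axis. Payload 8.1 kg.
Tool frame: the origin (TCP) lies at the very end of the fingers, on their centre line; the grasp point (between the pads) lies 19 mm behind it; z points along the fingers, y is the line along which they close (so a half turn about z gives the same grasp; the last joint's range is limited). The gripper opens to 85 mm and grips with 20 to 120 N. Pads are 22 mm wide; open, the fingers measure 114 mm over their backs; the gripper's body (76 mm by 85 mm) begins 54 mm behind the grasp point. The pads swing forward as they close: fully open they stand 13 mm farther back than shut.
Start: joints at [1.219, 0.13, 1.488, -0, 1.523, -0.085], TCP at [0.158, 0.579, 0.231] pointing down, gripper open.
Joint ranges: [-2.96, 2.96], [-0.89, 2.26], [0.02, 2.5], [-1.34, 4.48], [0, 2.73], [-2.66, 2.66]. Speed limits (rad/s): [2.39, 2.39, 2.79, 3.14, 3.14, 3.14].

## Interface

Orientations are given as a unit quaternion [x, y, z, w].
In Python, from plant import status, eyes, job, models gives the robot as it stands.
- The arm moves only by the tool jog_arm, never from a script. Its argument "plan" is a list of rows, each a list of 3 entries, a list of its own where there are three numbers: the shift along the tool's x, y, z in mm, then the turn, a rotation vector about the tool's x, y, z in rad, then the gripper command: -1 is shut, 1 is fully open, values between are in proportion. In form: [[[dx, dy, dz], [wx, wy, wz], hand], ...]. A call has 1 to 20 rows; each row shifts and turns the commanded pose from where the row before left it, along the tool's axes as they then stand; what a row does not reach is not made up. A row lasts 1/10 s, in which the tool goes at most 50 mm and 8.59 degrees, less where a joint would pass 70% of its speed; a pose out of reach is approached as far as the arm can. A call with a gripper value outside its range is refused whole. The fingers move at their own pace and stop on an object; "newtons" is the grip in N (left out, the last holds). Time passes only in rows, so rows that do not move let the fingers close. It gives the time, the measured TCP pose, the force, the opening and the grip force at its end, in the units of the state.
- status.sense(): the state, without advancing time (a new reading comes with each control period).
- eyes.capture(name): name is "side" or "top" or "wrist"; returns the picture (480x640x3 uint8, blue, green, red); there is no depth.
- eyes.camera_params(name): a dict with "camera_matrix" (3x3 intrinsics, pixels), "cam_to_world" (4x4, takes a point from camera to world coordinates). Camera axes: x right, y down, z forward; pixel columns grow to the right and rows downward; lengths in m; the calibration is good to about 2 mm. A picture is of the moment at which its call begins: read the wrist's pose just before it. camera_params takes no time and is no camera call; for the wrist camera it gives the pose at the moment of the call.
- job.close_job(): hands the job in; it is judged then, once.
Trained networks look in the newest picture that a camera, given by its name, has taken for a name from the list of things; names that differ only in an ending like _2 or _b are one class to them, and where a whole thing is asked for, a point or a joint stands for the part that bears it (a point fixed in the world has none). Each returns a list of dicts, best first, with "conf" (0 to 1); they miss things now and then, are a little off and sometimes report something else, mostly with a low value. They report only what shows in the picture. A call takes as long as a camera call.
- models.find_in(camera, thing): "rect" ([left, top, right, bottom] in pixels, round what is visible of it).
- models.outline_of(camera, thing): "region" (480x640 bool, what is visible of it) and "rect" ([left, top, right, bottom] in pixels, round what is visible of it).
- models.place_of(camera, thing): "location" ([column, row] in pixels: a listed point, or the origin of a listed thing).
The state is a dict: "time_s": time; "joint_pos": joint angles; "qvel": joint speeds; "joint_torque": joint torques, N m; "position": TCP position; "tcp_rot": TCP orientation; "contact_force": force on the tool from outside, world axes, zero at the start; "ft_torque": the same for the moment, N m; "width": finger opening in m; "grip_force": force on a finger pad.
Only numpy, scipy, OpenCV 4.12 (cv2) and the standard library are available. Lean on these libraries where they do the work, as an engineer would, in place of code of your own. Each camera call takes 0.05 s, during which the arm holds its last target. There are 200 camera calls.

## Working session

There is one attempt and no reset: what is moved stays moved. The work goes in short steps, Python scripts to look and compute and a tool call to move; the robot and the scene stay as the last step left them, time stands still between calls to the robot, and variables do not carry over. Pictures are saved under pics/ and viewed, at most 14 in all, crops included, and the job is handed in when it is done.

Besides the shell and the picture viewer there is one more tool, called after "Request:" as a command line: name --argument value ..., lists and objects as JSON in quotes. jog_arm: Moves the arm, as the interface text tells. Its arguments: {"type":"object","properties":{"plan":{"type":"array"},"newtons":{"type":"number"}},"required":["plan"]}

```bash
mkdir -p pics; cat > h.py <<'E'
import numpy as np, cv2
from plant import status, eyes, job, models
from scipy.spatial.transform import Rotation as R
def ray(cam,px,z,P=None):
    P=P or eyes.camera_params(cam); K=np.array(P["camera_matrix"]);T=np.array(P["cam_to_world"])
    d=T[:3,:3]@np.linalg.solve(K,[px[0],px[1],1.]); o=T[:3,3]
    return o+d*(z-o[2])/d[2]
def proj(cam,p):
    P=eyes.camera_params(cam);K=np.array(P["camera_matrix"]);T=np.linalg.inv(np.array(P["cam_to_world"]))
    q=K@(T[:3,:3]@np.array(p)+T[:3,3]); return q[:2]/q[2]
def snap(cam,f=None):
    im=eyes.capture(cam)
    if f: cv2.imwrite("pics/"+f,im)
    return im
def st():
    s=status.sense(); print("t",round(s["time_s"],2),"pos",np.round(s["position"],4),"rot\n",np.round(R.from_quat(s["tcp_rot"]).as_matrix(),3),"w",round(s["width"],4),"F",np.round(s["contact_force"],1)); return s
E
python3 - <<'E'
from h import *
st()
for c in("top","side"):
    snap(c,c+"0.png"); print(c,np.round(eyes.camera_params(c)["cam_to_world"],3).tolist())
Z=dict(load_point=.02,knob=.105,tray=.003,tote=.004,start_top=.03,sampler=0,reagent_bottle=0,beaker=0,tip_box=0)
for n in ["orange","blue","green","yellow","black"]: Z[n+"_jar"]=.025; Z["pocket_"+n]=.02
for i in range(3): Z[f"cassette{i}"]=.014
for n,z in Z.items():
    for d in models.place_of("top",n)[:3]:
        print(n,round(d["conf"],2),np.round(d["location"]),np.round(ray("top",d["location"],z)[:2],3))
E
```

```text
t 0.0 pos [0.158  0.5783 0.2303] rot
 [[-0.965  0.264 -0.001]
 [ 0.264  0.965 -0.002]
 [ 0.    -0.002 -1.   ]] w 0.0853 F [-0.1  0.1  1.4]
top [[0.003, -0.982, 0.19, 0.385], [-1.0, -0.006, -0.014, 0.046], [0.015, -0.19, -0.982, 1.128], [0.0, 0.0, 0.0, 1.0]]
side [[-0.907, -0.294, 0.302, 0.243], [-0.421, 0.609, -0.672, 0.766], [0.014, -0.737, -0.676, 0.842], [0.0, 0.0, 0.0, 1.0]]
load_point 0.82 [341. 294.] [ 0.45  -0.023]
knob 0.9 [343. 251.] [ 0.541 -0.025]
tray 0.64 [450. 308.] [ 0.417 -0.291]
tote 0.92 [452. 232.] [ 0.607 -0.305]
start_top 0.6 [238. 219.] [0.63  0.228]
start_top 0.43 [300. 162.] [0.778 0.078]
start_top 0.37 [452. 231.] [ 0.603 -0.297]
sampler 0.85 [337. 257.] [ 0.541 -0.016]
beaker 0.65 [488. 313.] [ 0.406 -0.385]
beaker 0.22 [452. 230.] [ 0.611 -0.306]
tip_box 0.82 [161. 223.] [0.625 0.426]
orange_jar 0.53 [237. 221.] [0.627 0.232]
green_jar 0.35 [307. 280.] [0.483 0.057]
pocket_green 0.64 [309. 277.] [0.489 0.054]
yellow_jar 0.57 [456. 314.] [ 0.403 -0.298]
yellow_jar 0.47 [191. 274.] [0.496 0.337]
yellow_jar 0.45 [340. 293.] [ 0.451 -0.023]
pocket_yellow 0.61 [344. 294.] [ 0.45  -0.033]
black_jar 0.61 [189. 304.] [0.424 0.338]
black_jar 0.47 [162. 224.] [0.617 0.415]
cassette0 0.9 [454. 312.] [ 0.408 -0.296]
cassette0 0.69 [337. 258.] [ 0.538 -0.015]
cassette0 0.64 [489. 309.] [ 0.415 -0.381]
cassette1 0.9 [454. 312.] [ 0.408 -0.296]
cassette1 0.69 [337. 258.] [ 0.538 -0.015]
cassette1 0.64 [489. 309.] [ 0.415 -0.381]
cassette2 0.9 [454. 312.] [ 0.408 -0.296]
cassette2 0.69 [337. 258.] [ 0.538 -0.015]
cassette2 0.64 [489. 309.] [ 0.415 -0.381]
```

```bash
python3 -c "
import cv2
a=cv2.imread('pics/top0.png')[130:380,120:520];cv2.imwrite('pics/top0c.png',cv2.resize(a,(800,500),interpolation=cv2.INTER_CUBIC))"
```

```text
(no output)
```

View pics/top0c.png

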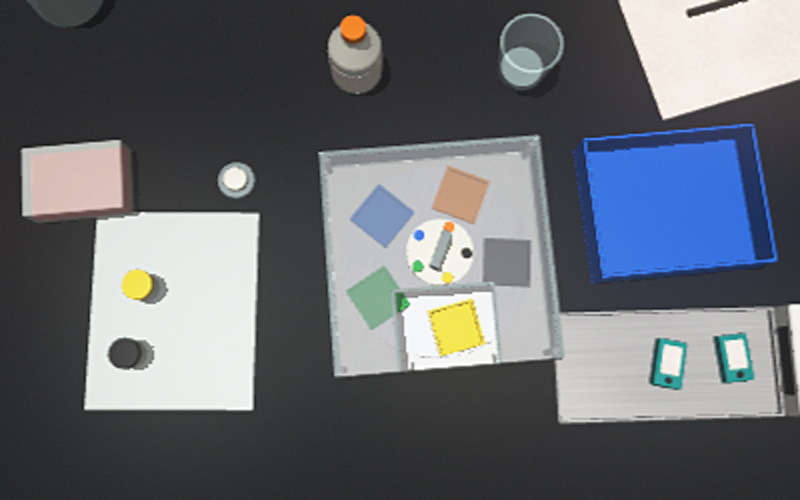

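View pics/side0.png

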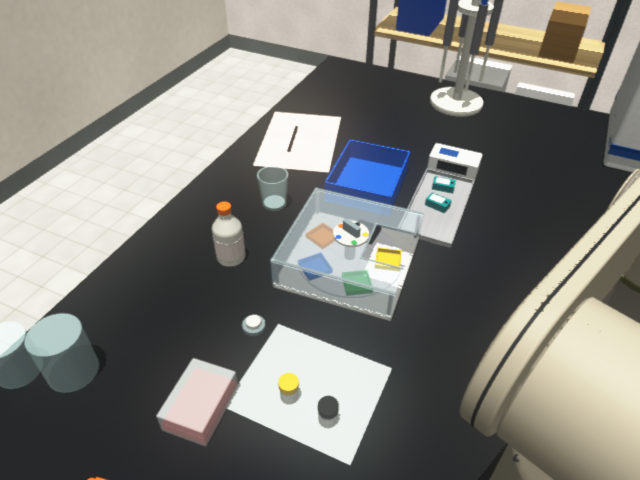

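The top view shows two jars, yellow at crop (137,284) and black at (125,353). It also shows two cassettes at crop (668,364) and (733,357), and the yellow pocket near the opening but turned. I'll move over the jars.

Request:
jog_arm --plan '[[[0, 0, 0], [0, 0, -0.1335], 1], [[0, 0, 0], [0, 0, -0.1335], 1], [[-37, -30, 0], [0, 0, 0], 1], [[-37, -30, 0], [0, 0, 0], 1], [[-37, -30, 0], [0, 0, 0], 1], [[-37, -30, 0], [0, 0, 0], 1], [[-37, -30, 0], [0, 0, 0], 1], [[-37, -30, 0], [0, 0, 0], 1], [[-37, -30, 0], [0, 0, 0], 1], [[-37, -30, 0], [0, 0, 0], 1], [[0, 0, 0], [0, 0, 0], 1], [[0, 0, 0], [0, 0, 0], 1]]'

```text
time_s: 2.4
position: [0.4549, 0.338, 0.2312]
tcp_rot: [0.001, 1.0, 0.0, -0.0]
contact_force: [-0.9, 1.2, -0.2]
width: 0.0853
grip_force: 0.0
```

```bash
cat >> h.py <<'E'
def blob(im,c):
    h=cv2.cvtColor(im,cv2.COLOR_BGR2HSV)
    r=dict(yellow=((22,120,90),(35,255,255)),teal=((78,110,60),(98,255,255)),black=((0,0,0),(180,255,60)),orange=((5,120,90),(18,255,255)),green=((45,110,50),(75,255,255)),blue=((105,140,60),(125,255,255)))[c]
    n,l,s,ce=cv2.connectedComponentsWithStats(cv2.inRange(h,r[0],r[1]))
    return [(int(s[i,4]),np.round(ce[i],1),s[i,:4].tolist()) for i in np.argsort(-s[1:,4])[:5]+1 if s[i,4]>8]
E
python3 - <<'E'
from h import *
st()
im=snap("wrist","w1.png"); print(np.round(eyes.camera_params("wrist")["cam_to_world"],3).tolist())
for c in("yellow","black"):
    for b in blob(im,c): print(c,b,np.round(ray("wrist",b[1],.05),4))
t=cv2.imread("pics/top0.png")
# top picture: caps, dots, pockets
for c,z in (("yellow",.05),("orange",.09),("green",.09),("blue",.09),("teal",.025)):
    for b in blob(t,c): print("top",c,b,np.round(ray("top",b[1],z),4))
print(ray("side",(97,478),.05))
E
```

```text
t 2.4 pos [0.4549 0.338  0.2312] rot
 [[-1.     0.003 -0.001]
 [ 0.003  1.     0.   ]
 [ 0.001  0.    -1.   ]] w 0.0853 F [-0.9  1.2 -0.2]
[[0.001, 0.958, 0.287, 0.38], [1.0, -0.001, -0.001, 0.337], [-0.001, 0.287, -0.958, 0.374], [0.0, 0.0, 0.0, 1.0]]
yellow (1220, array([315.5, 254.8]), [297, 235, 38, 40]) [0.4926 0.3367 0.05  ]
black (214386, array([346.3, 232.3]), [0, 0, 640, 480]) [0.4716 0.364  0.05  ]
black (1174, array([327.4, 168. ]), [309, 147, 39, 41]) [0.4152 0.3468 0.05  ]
top yellow (543, array([347.8, 293.3]), [334, 280, 29, 28]) [ 0.4495 -0.0382  0.05  ]
top yellow (184, array([188.5, 271.8]), [181, 265, 16, 15]) [0.4983 0.3359 0.05  ]
top yellow (24, array([343.3, 268.4]), [341, 266, 6, 6]) [ 0.5079 -0.0281  0.05  ]
top orange (3777, array([ 45.8, 227.6]), [0, 197, 95, 62]) [0.5941 0.6566 0.09  ]
top orange (153, array([296.1, 144.1]), [290, 137, 13, 15]) [0.8017 0.0857 0.09  ]
top orange (19, array([344.2, 242.9]), [342, 241, 5, 5]) [ 0.5622 -0.0278  0.09  ]
top green (33, array([320.6, 280.8]), [318, 277, 7, 9]) [0.475  0.0263 0.09  ]
top green (18, array([328.5, 262.8]), [327, 261, 4, 5]) [0.516  0.0084 0.09  ]
top blue (6340, array([456. , 232.5]), [407, 192, 102, 79]) [ 0.5881 -0.2876  0.09  ]
top blue (242, array([531. , 300.9]), [525, 291, 14, 21]) [ 0.4316 -0.4493  0.09  ]
top blue (17, array([329.4, 247.1]), [328, 245, 4, 5]) [0.5523 0.0063 0.09  ]
top teal (610, array([ 27.4, 153.9]), [0, 108, 38, 86]) [0.7958 0.7624 0.025 ]
top teal (178, array([486.6, 309.5]), [478, 297, 19, 24]) [ 0.4137 -0.3717  0.025 ]
top teal (177, array([453.5, 312.7]), [446, 299, 17, 26]) [ 0.406  -0.2919  0.025 ]
[0.67575384 0.60190954 0.05      ]
```

View pics/w1.png

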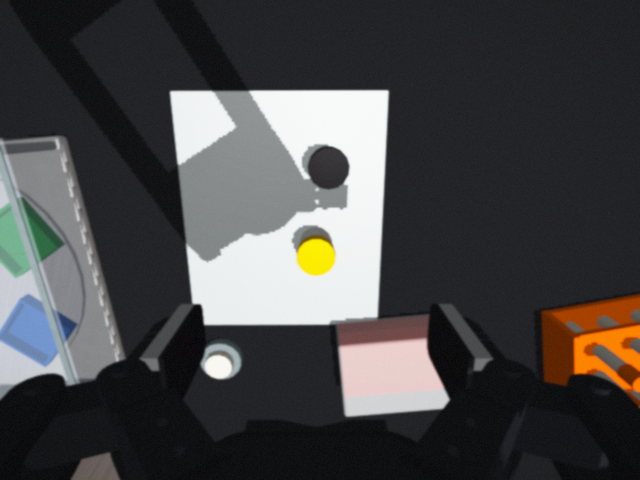

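The wrist view shows the yellow cap at (316,255) and the black cap at (328,168). The orange rack on the right is scenery. Next I'll look at the carousel.

Request:
jog_arm --plan '[[[-6, -45, 0], [0, 0, 0], 1], [[-6, -45, 0], [0, 0, 0], 1], [[-6, -45, 0], [0, 0, 0], 1], [[-6, -45, 0], [0, 0, 0], 1], [[-6, -45, 0], [0, 0, 0], 1], [[-6, -45, 0], [0, 0, 0], 1], [[-6, -45, 0], [0, 0, 0], 1], [[-3, -45, 0], [0, 0, 0], 0.2], [[0, 0, 0], [0, 0, 0], 0.2], [[0, 0, 0], [0, 0, 0], 0.2]]'

```text
time_s: 3.45
position: [0.4991, -0.0205, 0.2313]
tcp_rot: [0.0, 1.0, 0.0, 0.0]
contact_force: [-0.4, 0.8, 0.7]
width: 0.0515
grip_force: 0.0
```

```bash
python3 - <<'E'
from h import *
st()
im=snap("wrist","w2.png")
for c in("yellow","orange","green","blue","teal"):
    for b in blob(im,c): print(c,b,np.round(ray("wrist",b[1],.09),4),np.round(ray("wrist",b[1],.02),4))
for n,z in (("load_point",.02),("knob",.105),("sampler",0),("pocket_yellow",.02)):
    for d in models.place_of("wrist",n)[:2]: print(n,round(d["conf"],2),np.round(d["location"]),np.round(ray("wrist",d["location"],z),4))
E
```

```text
t 3.45 pos [ 0.4991 -0.0205  0.2313] rot
 [[-1.     0.     0.   ]
 [ 0.     1.     0.001]
 [-0.     0.001 -1.   ]] w 0.0515 F [-0.4  0.8  0.7]
yellow (3992, array([294.1, 151.5]), [256, 113, 76, 78]) [ 0.4441 -0.0374  0.09  ] [ 0.4488 -0.0413  0.02  ]
yellow (211, array([310.4, 227.5]), [303, 220, 16, 16]) [ 0.5016 -0.0256  0.09  ] [ 0.5204 -0.0267  0.02  ]
orange (81, array([304.7, 297.8]), [300, 290, 13, 14]) [ 0.5612 -0.0305  0.09  ] [ 0.5947 -0.0328  0.02  ]
green (766, array([373.9, 185.9]), [357, 165, 29, 39]) [0.4693 0.0221 0.09  ] [0.4801 0.0328 0.02  ]
green (170, array([353.3, 242.8]), [346, 236, 15, 15]) [0.514  0.0079 0.09  ] [0.5358 0.0151 0.02  ]
blue (24591, array([ 69.9, 300.1]), [0, 207, 165, 196]) [ 0.5634 -0.2232  0.09  ] [ 0.5974 -0.2729  0.02  ]
blue (146, array([350.2, 285.1]), [344, 279, 14, 13]) [0.5499 0.0064 0.09  ] [0.5806 0.0133 0.02  ]
teal (897, array([ 13.4, 102. ]), [0, 70, 31, 68]) [ 0.4102 -0.2347  0.09  ] [ 0.4065 -0.2872  0.02  ]
teal (26, array([32.8, 87.5]), [30, 76, 4, 25]) [ 0.4006 -0.2189  0.09  ] [ 0.3946 -0.2676  0.02  ]
load_point 0.69 [311. 146.] [ 0.4443 -0.0255  0.02  ]
knob 0.98 [320. 269.] [ 0.5299 -0.0179  0.105 ]
knob 0.29 [  9. 104.] [ 0.4128 -0.2262  0.105 ]
sampler 0.98 [319. 232.] [ 0.5305 -0.018   0.    ]
pocket_yellow 0.79 [296. 151.] [ 0.4482 -0.0395  0.02  ]
```

View pics/w2.png

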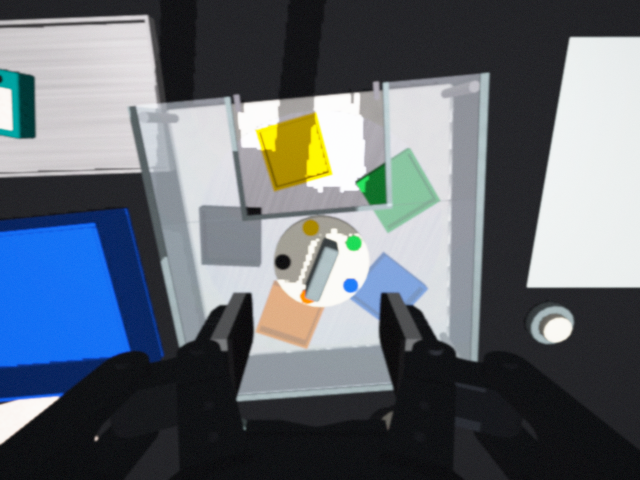

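The wrist view shows the knob bar at (321,268), the dots around it, and the yellow pocket at (294,151). The notch corners are at (237,102), (385,92), (245,218) and (390,205).

```bash
python3 - <<'E'
from h import *
from scipy.optimize import least_squares
D=np.array([[.5016,-.0256],[.514,.0079],[.5499,.0064]])
f=lambda p:(p[:2]+p[3]*np.c_[np.cos(p[2]-np.arange(3)*2*np.pi/5),np.sin(p[2]-np.arange(3)*2*np.pi/5)]-D).ravel()
s=least_squares(f,[.53,-.02,3.2,.03]);print(s.x,np.degrees(s.x[2]),s.fun)
for p in ((237,100),(385,90),(245,217),(390,205),(132,108),(489,75)): print(p,np.round(ray("wrist",p,.082),4))
for p in ((257,130),(316,113),(331,172),(276,190)): print(p,np.round(ray("wrist",p,.032),4))
for p in ((328,240),(315,298)): print("bar",p,np.round(ray("wrist",p,.116),4))
E
```

```text
[ 0.53092158 -0.01745677  3.41348692  0.03046686] 195.57839402186752 [-2.60489146e-05 -3.88484401e-05  7.10455797e-05  2.60792456e-05
 -4.49966468e-05  1.27691618e-05]
(237, 100) [ 0.4085 -0.0785  0.082 ]
(385, 90) [0.4015 0.0282 0.082 ]
(245, 217) [ 0.4954 -0.0772  0.082 ]
(390, 205) [0.4855 0.0367 0.082 ]
(132, 108) [ 0.4142 -0.1553  0.082 ]
(489, 75) [0.3914 0.1016 0.082 ]
(257, 130) [ 0.43   -0.0724  0.032 ]
(316, 113) [ 0.4159 -0.0213  0.032 ]
(331, 172) [ 0.466  -0.0078  0.032 ]
(276, 190) [ 0.4823 -0.0574  0.032 ]
bar (328, 240) [ 0.5039 -0.0126  0.116 ]
bar (315, 298) [ 0.549  -0.0217  0.116 ]
```

Request:
jog_arm --newtons 60 --plan '[[[-32, 3, 0], [0, 0, 0], 0.2], [[0, 0, 30], [0, 0, 0.1], 0.2], [[0, 0, 40], [0, 0, 0.1], 0.2], [[0, 0, 40], [0, 0, 0], 0.2], [[0, 0, 27], [0, 0, 0], 0.2], [[0, 0, 0], [0, 0, 0], 0.2], [[0, 0, 0], [0, 0, 0], -1], [[0, 0, 0], [0, 0, 0], -1], [[0, 0, 0], [0, 0, 0], -1], [[0, 0, 0], [0, 0, 0], -1], [[0, 0, 0], [0, 0, 0], -1]]'

```text
time_s: 4.8
position: [0.5335, -0.0173, 0.0972]
tcp_rot: [0.1, 0.995, 0.001, 0.003]
contact_force: [1.1, 5.7, 3.5]
width: 0.0108
grip_force: 61.3
```

```bash
python3 - <<'E'
from h import *
st()
E
```

```text
t 4.8 pos [ 0.5335 -0.0173  0.0972] rot
 [[-0.98   0.198  0.005]
 [ 0.198  0.98   0.001]
 [-0.005  0.002 -1.   ]] w 0.0108 F [1.1 5.7 3.5]
```

Request:
jog_arm --plan '[[[0, 0, 0], [0, 0, 0.07], -1], [[0, 0, 0], [0, 0, 0.07], -1], [[0, 0, 0], [0, 0, 0.044], -1], [[0, 0, 0], [0, 0, 0], -1], [[0, 0, 0], [0, 0, 0], -1]]'

```text
time_s: 5.3
position: [0.5334, -0.0176, 0.0972]
tcp_rot: [0.19, 0.982, 0.001, 0.002]
contact_force: [0.3, 4.7, 7.4]
width: 0.0106
grip_force: 61.8
```

```bash
cat >> h.py <<'E'
AX=np.array([.5309,-.0175]); YAW=np.radians(5.07)
def dots(im):
    "carousel error, deg CCW, for each colour in the yellow-order frame"
    for k,c in enumerate(("yellow","green","blue","orange")):
        for b in blob(im,c):
            p=ray("wrist",b[1],.09)[:2]-AX
            if abs(np.hypot(*p)-.0305)<.006: print(c,b[0],np.round((np.degrees(np.arctan2(p[1],p[0])-YAW)-180+72*k+180)%360-180,1))
E
python3 - <<'E'
from h import *
st(); im=snap("wrist","w3.png"); dots(im)
E
```

```text
t 5.3 pos [ 0.5334 -0.0176  0.0972] rot
 [[-0.928  0.373  0.005]
 [ 0.373  0.928  0.001]
 [-0.004  0.002 -1.   ]] w 0.0106 F [0.3 4.7 7.4]
yellow 752 11.0
green 693 9.5
blue 584 6.9
```

View pics/w3.png

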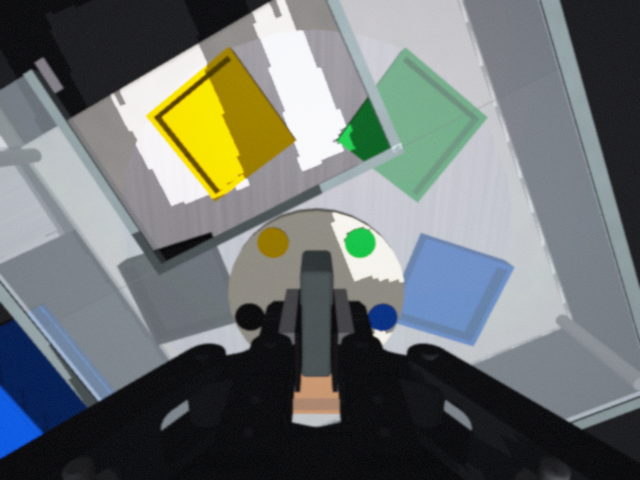

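The bar lies midway between yellow and green, so gripping it turned the carousel back. The pocket is still about 9° anticlockwise of the opening, so I'll turn it 0.157 rad more.

Request:
jog_arm --plan '[[[0, 0, 0], [0, 0, 0.08], -1], [[0, 0, 0], [0, 0, 0.077], -1], [[0, 0, 0], [0, 0, 0], -1], [[0, 0, 0], [0, 0, 0], -1], [[0, 0, 0], [0, 0, 0], 0.2], [[0, 0, 0], [0, 0, 0], 0.2], [[0, 0, 0], [0, 0, 0], 0.2], [[0, 0, -40], [0, 0, 0], 0.2], [[0, 0, -50], [0, 0, 0], 0.2], [[0, 0, -40], [0, 0, 0], 0.2], [[0, 0, 0], [0, 0, 0], 0.2], [[0, 0, 0], [0, 0, 0], 0.2]]'

```text
time_s: 6.55
position: [0.5321, -0.0184, 0.2257]
tcp_rot: [0.267, 0.964, 0.0, 0.001]
contact_force: [0.3, -0.2, 0.4]
width: 0.0513
grip_force: 0.0
```

```bash
python3 - <<'E'
from h import *
st(); im=snap("wrist","w4.png"); dots(im)
for b in blob(im,"yellow")[:1]: print(b,ray("wrist",b[1],.026))
E
```

```text
t 6.55 pos [ 0.5321 -0.0184  0.2257] rot
 [[-0.857  0.515  0.003]
 [ 0.515  0.857 -0.001]
 [-0.003  0.001 -1.   ]] w 0.0513 F [ 0.3 -0.2  0.4]
yellow 226 0.8
green 200 4.0
blue 176 1.5
orange 111 -3.6
(4382, array([258.2, 125.6]), [214, 79, 89, 93]) [ 0.44276753 -0.0254336   0.026     ]
```

Request:
jog_arm --newtons 40 --plan '[[[0, 0, 0], [0, 0, -0.135], 0.5], [[0, 0, 0], [0, 0, -0.135], 0.5], [[0, 0, 0], [0, 0, -0.135], 0.5], [[0, 0, 0], [0, 0, -0.136], 0.5], [[5, 45, 0], [0, 0, 0], 0.5], [[5, 45, 0], [0, 0, 0], 0.5], [[5, 45, 0], [0, 0, 0], 0.5], [[5, 45, 0], [0, 0, 0], 0.5], [[5, 45, 0], [0, 0, 0], 0.5], [[5, 45, 0], [0, 0, 0], 0.5], [[5, 45, 0], [0, 0, 0], 0.5], [[4, 40, 0], [0, 0, 0], 0.5], [[0, 0, 40], [0, 0, 0], 0.5], [[0, 0, 40], [0, 0, 0], 0.5], [[0, 0, 40], [0, 0, 0], 0.5], [[0, 0, 0], [0, 0, 0], 0.5], [[0, 0, 0], [0, 0, 0], 0.5]]'

```text
time_s: 8.3
position: [0.4908, 0.3359, 0.1026]
tcp_rot: [-0.0, 1.0, -0.001, -0.002]
contact_force: [-0.4, 0.6, 1.6]
width: 0.064
grip_force: 0.0
```

```bash
python3 - <<'E'
from h import *
st(); im=snap("wrist","w5.png")
for b in blob(im,"yellow")[:2]: print(b,ray("wrist",b[1],.05))
for b in blob(im,"black")[:4]: print(b,ray("wrist",b[1],.05))
E
```

```text
t 8.3 pos [0.4908 0.3359 0.1026] rot
 [[-1.    -0.    -0.004]
 [-0.     1.    -0.002]
 [ 0.004 -0.002 -1.   ]] w 0.064 F [-0.4  0.6  1.6]
(3223, array([318.9, 271.5]), [288, 239, 63, 66]) [0.4971235 0.3367533 0.05     ]
(187573, array([350.4, 271.3]), [0, 0, 640, 480]) [0.49700385 0.35433837 0.05      ]
(3800, array([341.4, 124.1]), [307, 89, 70, 71]) [0.41831189 0.34782535 0.05      ]
```

Request:
jog_arm --plan '[[[-4, 1, 30], [0, 0, 0], 0.5], [[0, 0, 30], [0, 0, 0], 0.5], [[0, 0, 22], [0, 0, 0], 0.5], [[0, 0, 0], [0, 0, 0], 0.5], [[0, 0, 0], [0, 0, 0], -1], [[0, 0, 0], [0, 0, 0], -1], [[0, 0, 0], [0, 0, 0], -1], [[0, 0, 0], [0, 0, 0], -1], [[0, 0, 0], [0, 0, 0], -1]]'

```text
time_s: 9.25
position: [0.4985, 0.3391, 0.0257]
tcp_rot: [-0.0, 1.0, 0.001, 0.002]
contact_force: [-0.5, -1.0, 7.4]
width: 0.0345
grip_force: 40.2
```

Request:
jog_arm --plan '[[[0, 0, -30], [0, 0, 0], -1], [[0, 0, -40], [0, 0, 0], -1], [[0, 0, -40], [0, 0, 0], -1], [[0, 0, -40], [0, 0, 0], -1], [[6.5, -45.5, 0], [0, 0, 0], -1], [[6.5, -45.5, 0], [0, 0, 0], -1], [[6.5, -45.5, 0], [0, 0, 0], -1], [[6.5, -45.5, 0], [0, 0, 0], -1], [[6.5, -45.5, 0], [0, 0, 0], -1], [[6.5, -45.5, 0], [0, 0, 0], -1], [[6.5, -45.5, 0], [0, 0, 0], -1], [[6.5, -45.5, 0], [0, 0, -0.088], -1], [[0, 0, 0], [0, 0, 0], -1], [[0, 0, 0], [0, 0, 0], -1], [[0, 0, 0], [0, 0, 0], -1]]'

```text
time_s: 10.75
position: [0.4447, -0.0255, 0.1731]
tcp_rot: [-0.044, 0.999, 0.0, 0.001]
contact_force: [0.3, -0.2, -0.0]
width: 0.0349
grip_force: 40.2
```

```bash
python3 - <<'E'
from h import *
st(); im=snap("wrist","w6.png"); dots(im)
E
```

```text
t 10.75 pos [ 0.4447 -0.0255  0.1731] rot
 [[-0.996 -0.087  0.001]
 [-0.087  0.996  0.   ]
 [-0.001  0.    -1.   ]] w 0.0349 F [ 0.3 -0.2 -0. ]
yellow 8057 3.3
green 53 -6.2
blue 191 -1.0
orange 135 -4.1
```

View pics/w6.png

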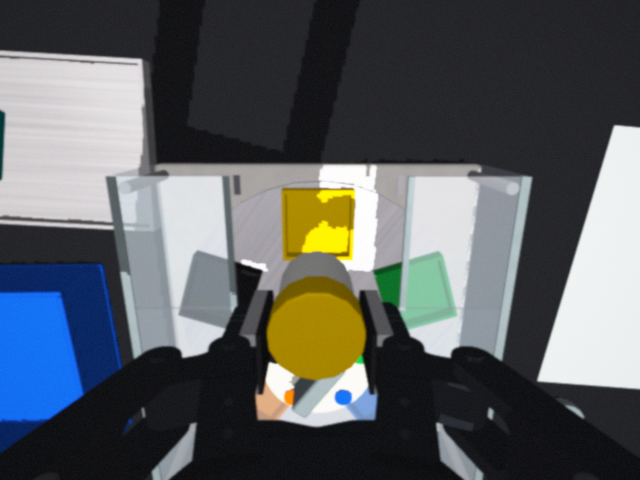

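The jar is held upright. The yellow pocket is square in the notch, with its centre at (318,224). Lowering now.

Request:
jog_arm --plan '[[[-1, 0, 30], [0, 0, 0], -1], [[0, 0, 30], [0, 0, 0], -1], [[0, 0, 30], [0, 0, 0], -1], [[0, 0, 20], [0, 0, 0], -1], [[0, 0, 10], [0, 0, 0], -1], [[0, 0, 5], [0, 0, 0], -1], [[0, 0, 0], [0, 0, 0], -1], [[0, 0, 0], [0, 0, 0], -1]]'

```text
time_s: 11.6
position: [0.4463, -0.0259, 0.0484]
tcp_rot: [-0.044, 0.999, -0.0, 0.001]
contact_force: [0.3, -0.1, -0.9]
width: 0.0351
grip_force: 40.2
```

Request:
jog_arm --plan '[[[0, 0, 2], [0, 0, 0], -1], [[0, 0, 0], [0, 0, 0], -1], [[0, 0, 0], [0, 0, 0], 0.1], [[0, 0, 0], [0, 0, 0], 0.2], [[0, 0, 0], [0, 0, 0], 0.2], [[0, 0, -30], [0, 0, 0], 0.2], [[0, 0, -40], [0, 0, 0], 0.2], [[0, 0, -50], [0, 0, 0], 0.2], [[0, 0, -50], [0, 0, 0], 0.2], [[-40, 0, 0], [0, 0, 0], 0.2], [[-40, 0, 0], [0, 0, 0], 0.2], [[0, 0, 0], [0, 0, 0], 0.2], [[0, 0, 0], [0, 0, 0], 0.2]]'

```text
time_s: 12.9
position: [0.5248, -0.0189, 0.2142]
tcp_rot: [-0.044, 0.999, 0.0, -0.001]
contact_force: [-0.1, 0.7, 0.7]
width: 0.0509
grip_force: 0.0
```

```bash
python3 - <<'E'
from h import *
st(); im=snap("wrist","w7.png"); dots(im)
for b in blob(im,"yellow")[:2]: print(b,ray("wrist",b[1],.07))
E
```

```text
t 12.9 pos [ 0.5248 -0.0189  0.2142] rot
 [[-0.996 -0.088 -0.003]
 [-0.088  0.996  0.   ]
 [ 0.002  0.001 -1.   ]] w 0.0509 F [-0.1  0.7  0.7]
yellow 247 2.1
green 202 1.1
blue 175 -1.4
orange 154 -3.4
(4781, array([317.6, 117.2]), [284, 82, 69, 72]) [ 0.44539695 -0.02640964  0.07      ]
(247, array([317.9, 197.7]), [310, 189, 17, 18]) [ 0.50384434 -0.02094974  0.07      ]
```

View pics/w7.png

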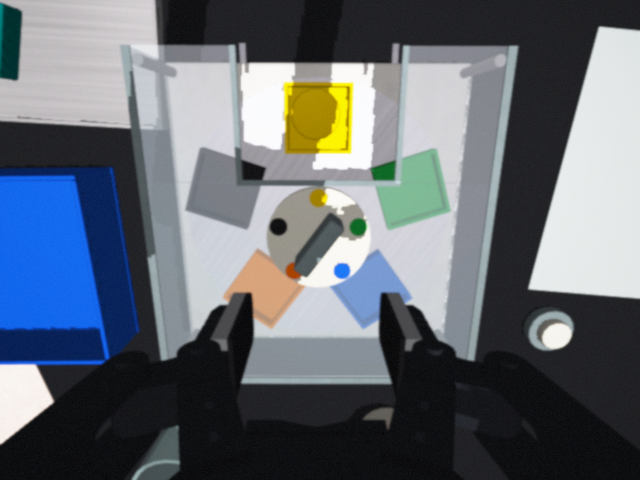

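Yellow is seated upright at (317,117). Now I'll grip the knob and turn it 72° clockwise.

Request:
jog_arm --newtons 60 --plan '[[[-7, 1, 0], [0, 0, 0.1256], 0.2], [[0, 0, 0], [0, 0, 0.1256], 0.2], [[0, 0, 0], [0, 0, 0.1256], 0.2], [[0, 0, 0], [0, 0, 0.1256], 0.2], [[0, 0, 20], [0, 0, 0.1256], 0.2], [[0, 0, 40], [0, 0, 0], 0.2], [[0, 0, 40], [0, 0, 0], 0.2], [[0, 0, 17], [0, 0, 0], 0.2], [[0, 0, 0], [0, 0, 0], 0.2], [[0, 0, 0], [0, 0, 0], -1], [[0, 0, 0], [0, 0, 0], -1], [[0, 0, 0], [0, 0, 0], -1], [[0, 0, 0], [0, 0, 0], -1], [[0, 0, 0], [0, 0, 0], -1]]'

```text
time_s: 14.35
position: [0.5332, -0.0178, 0.1008]
tcp_rot: [0.267, 0.964, 0.0, 0.002]
contact_force: [-2.9, -0.3, 6.6]
width: 0.0101
grip_force: 61.0
```

```bash
python3 - <<'E'
from h import *
s=st();x=R.from_quat(s["tcp_rot"]).as_matrix()[:,0];print(np.degrees(np.arctan2(x[1],x[0])),s["grip_force"],s["joint_pos"])
E
```

```text
t 14.35 pos [ 0.5332 -0.0178  0.1008] rot
 [[-0.858  0.514  0.003]
 [ 0.514  0.858 -0.001]
 [-0.003  0.001 -1.   ]] w 0.0101 F [-2.9 -0.3  6.6]
149.06442345346636 60.99430024623871 [-1.29216377e-01  5.09211218e-02  1.81735316e+00 -3.50732265e-04
  1.27003348e+00 -1.15998326e+00]
```

Request:
jog_arm --plan '[[[0, 0, 0], [0, 0, 0.06], -1], [[0, 0, 0], [0, 0, 0.1], -1], [[0, 0, 0], [0, 0, 0.11], -1], [[0, 0, 0], [0, 0, 0.11], -1], [[0, 0, 0], [0, 0, 0.11], -1], [[0, 0, 0], [0, 0, 0.11], -1], [[0, 0, 0], [0, 0, 0.11], -1], [[0, 0, 0], [0, 0, 0.11], -1], [[0, 0, 0], [0, 0, 0.11], -1], [[0, 0, 0], [0, 0, 0.11], -1], [[0, 0, 0], [0, 0, 0.1], -1], [[0, 0, 0], [0, 0, 0.08], -1], [[0, 0, 0], [0, 0, 0.037], -1], [[0, 0, 0], [0, 0, 0], -1], [[0, 0, 0], [0, 0, 0], -1], [[0, 0, 0], [0, 0, 0], -1]]'

```text
time_s: 15.95
position: [0.5312, -0.0186, 0.1008]
tcp_rot: [0.782, 0.623, -0.001, 0.0]
contact_force: [-15.5, -4.5, 16.8]
width: 0.0104
grip_force: 62.3
```

```bash
python3 - <<'E'
from h import *
s=st();x=R.from_quat(s["tcp_rot"]).as_matrix()[:,0];print(np.degrees(np.arctan2(x[1],x[0])),s["grip_force"],s["joint_pos"])
E
```

```text
t 15.95 pos [ 0.5312 -0.0186  0.1008] rot
 [[ 0.224  0.975 -0.001]
 [ 0.975 -0.224 -0.002]
 [-0.002 -0.001 -1.   ]] w 0.0104 F [-15.5  -4.5  16.8]
77.03426109206497 62.261908650398254 [-0.12998216  0.05010601  1.81825855 -0.00236463  1.27429655  0.09700576]
```

Request:
jog_arm --plan '[[[0, 0, 0], [0, 0, 0], 0.2], [[0, 0, 0], [0, 0, 0], 0.2], [[0, 0, 0], [0, 0, 0], 0.2], [[0, 0, -40], [0, 0, 0], 0.2], [[0, 0, -40], [0, 0, 0], 0.2], [[0, 0, -40], [0, 0, 0], 0.2], [[0, 0, 0], [0, 0, -0.14], 0.5], [[0, 0, 0], [0, 0, -0.14], 0.5], [[0, 0, 0], [0, 0, -0.14], 0.5], [[0, 0, 0], [0, 0, -0.14], 0.5], [[0, 0, 0], [0, 0, -0.14], 0.5], [[0, 0, 0], [0, 0, -0.14], 0.5], [[0, 0, 0], [0, 0, -0.14], 0.5], [[0, 0, 0], [0, 0, -0.14], 0.5], [[0, 0, 0], [0, 0, -0.14], 0.5], [[0, 0, 0], [0, 0, -0.14], 0.5], [[0, 0, 0], [0, 0, -0.14], 0.5], [[0, 0, 0], [0, 0, -0.14], 0.5], [[0, 0, 0], [0, 0, -0.117], 0.5], [[0, 0, 0], [0, 0, 0], 0.5]]'

```text
time_s: 17.95
position: [0.532, -0.0173, 0.2184]
tcp_rot: [-0.001, 1.0, 0.0, 0.0]
contact_force: [-0.7, 0.6, 0.5]
width: 0.0641
grip_force: 0.0
```

```bash
python3 - <<'E'
from h import *
st(); im=snap("wrist","w8.png")
for c in("yellow","green","blue","orange"):
    for b in blob(im,c):
        p=ray("wrist",b[1],.09)[:2]-AX
        if abs(np.hypot(*p)-.0305)<.006: print(c,b[0],np.round((np.degrees(np.arctan2(p[1],p[0])-YAW)-180+360)%360,1))
E
```

```text
t 17.95 pos [ 0.532  -0.0173  0.2184] rot
 [[-1.    -0.002  0.   ]
 [-0.002  1.     0.   ]
 [-0.     0.    -1.   ]] w 0.0641 F [-0.7  0.6  0.5]
yellow 233 288.1
green 183 213.8
blue 183 141.6
orange 239 71.9
```

View pics/w8.png

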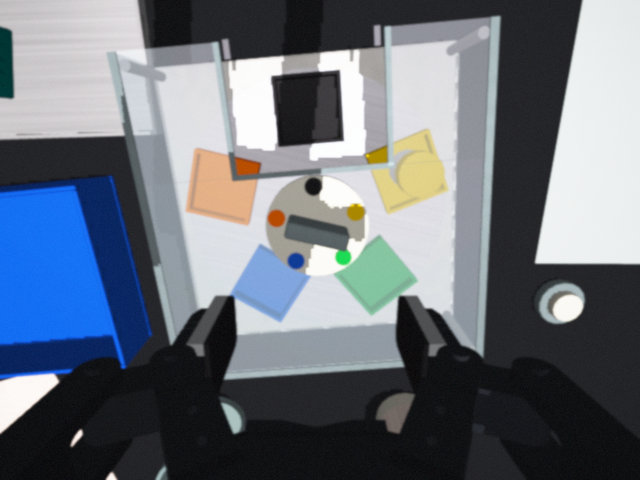

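The black pocket is square in the notch at (308,107), with yellow seated beside it. Now the black jar.

Request:
jog_arm --newtons 40 --plan '[[[12.8, 40.5, 0], [0, 0, 0], 0.5], [[12.8, 40.5, 0], [0, 0, 0], 0.5], [[12.8, 40.5, 0], [0, 0, 0], 0.5], [[12.8, 40.5, 0], [0, 0, 0], 0.5], [[12.8, 40.5, 0], [0, 0, 0], 0.5], [[12.8, 40.5, 0], [0, 0, 0], 0.5], [[12.8, 40.5, 0], [0, 0, 0], 0.5], [[12.8, 40.5, 0], [0, 0, 0], 0.5], [[12.8, 40.5, 0], [0, 0, 0], 0.5], [[0, 0, 40], [0, 0, 0], 0.5], [[0, 0, 40], [0, 0, 0], 0.5], [[0, 0, 40], [0, 0, 0], 0.5], [[0, 0, 40], [0, 0, 0], 0.5], [[0, 0, 35], [0, 0, 0], 0.5], [[0, 0, 0], [0, 0, 0], 0.5], [[0, 0, 0], [0, 0, 0], -1], [[0, 0, 0], [0, 0, 0], -1], [[0, 0, 0], [0, 0, 0], -1], [[0, 0, 0], [0, 0, 0], -1], [[0, 0, 0], [0, 0, 0], -1]]'

```text
time_s: 20.0
position: [0.4185, 0.3484, 0.0261]
tcp_rot: [0.0, 1.0, 0.001, 0.002]
contact_force: [-0.4, -0.5, 7.5]
width: 0.0346
grip_force: 40.6
```

Request:
jog_arm --plan '[[[0, 0, -30], [0, 0, 0], -1], [[0, 0, -40], [0, 0, 0], -1], [[0, 0, -40], [0, 0, 0], -1], [[0, 0, -40], [0, 0, 0], -1], [[-3, -41.5, 0], [0, 0, 0], -1], [[-3, -41.5, 0], [0, 0, 0], -1], [[-3, -41.5, 0], [0, 0, 0], -1], [[-3, -41.5, 0], [0, 0, 0], -1], [[-3, -41.5, 0], [0, 0, 0], -1], [[-3, -41.5, 0], [0, 0, 0], -1], [[-3, -41.5, 0], [0, 0, 0], -1], [[-3, -41.5, 0], [0, 0, 0], -1], [[-3, -41.5, 0], [0, 0, -0.088], -1], [[0, 0, 0], [0, 0, 0], -1], [[0, 0, 0], [0, 0, 0], -1]]'

```text
time_s: 21.5
position: [0.4439, -0.0272, 0.1742]
tcp_rot: [-0.042, 0.999, 0.0, 0.001]
contact_force: [-0.1, 0.8, -0.5]
width: 0.0346
grip_force: 40.4
```

Request:
jog_arm --plan '[[[-2, 1.5, 30], [0, 0, 0], -1], [[0, 0, 30], [0, 0, 0], -1], [[0, 0, 30], [0, 0, 0], -1], [[0, 0, 20], [0, 0, 0], -1], [[0, 0, 10], [0, 0, 0], -1], [[0, 0, 7], [0, 0, 0], -1], [[0, 0, 0], [0, 0, 0], -1], [[0, 0, 0], [0, 0, 0], -1], [[0, 0, 0], [0, 0, 0], 0.1], [[0, 0, 0], [0, 0, 0], 0.2], [[0, 0, 0], [0, 0, 0], 0.2], [[0, 0, -30], [0, 0, 0], 0.2], [[0, 0, -40], [0, 0, 0], 0.2], [[0, 0, -50], [0, 0, 0], 0.2], [[0, 0, -40], [0, 0, 0], 0.2], [[-35, 0, 0], [0, 0, 0], 0.2], [[0, 0, 0], [0, 0, 0], 0.2], [[0, 0, 0], [0, 0, 0], 0.2]]'

```text
time_s: 23.3
position: [0.4802, -0.0216, 0.2058]
tcp_rot: [-0.044, 0.999, 0.0, -0.001]
contact_force: [-0.9, 0.3, -0.1]
width: 0.0515
grip_force: 0.0
```

```bash
python3 - <<'E'
from h import *
st(); im=snap("wrist","w9.png"); t=snap("top","top1.png")
for b in blob(t,"teal"): print(b,ray("top",b[1],.025))
E
```

```text
t 23.3 pos [ 0.4802 -0.0216  0.2058] rot
 [[-0.996 -0.088 -0.001]
 [-0.088  0.996  0.   ]
 [ 0.001  0.    -1.   ]] w 0.0515 F [-0.9  0.3 -0.1]
(613, array([ 27.4, 153.9]), [0, 108, 38, 86]) [0.79579186 0.76239928 0.025     ]
(174, array([453.6, 312.8]), [446, 299, 17, 26]) [ 0.40573503 -0.29209015  0.025     ]
(171, array([486.7, 309.3]), [478, 297, 19, 24]) [ 0.41421543 -0.37196773  0.025     ]
```

View pics/w9.png

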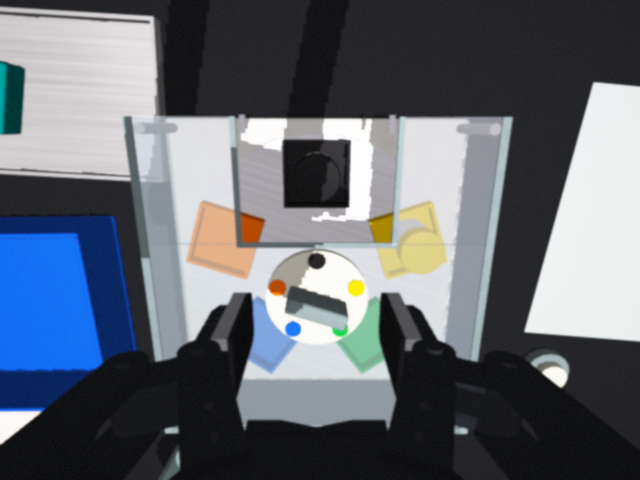

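The black jar is upright in its pocket at (317,174). Now the cassettes.

Request:
jog_arm --plan '[[[0, 0, 0], [0, 0, 0.088], 0.2], [[10, -38.5, 0], [0, 0, 0], 0.2], [[10, -38.5, 0], [0, 0, 0], 0.2], [[10, -38.5, 0], [0, 0, 0], 0.2], [[10, -38.5, 0], [0, 0, 0], 0.2], [[10, -38.5, 0], [0, 0, 0], 0.2], [[10, -38.5, 0], [0, 0, 0], 0.2], [[10, -38.5, 0], [0, 0, 0], 0.2], [[10, -38.5, 0], [0, 0, 0], 0.2], [[0, 0, 0], [0, 0, 0], 0.2], [[0, 0, 0], [0, 0, 0], 0.2]]'

```text
time_s: 24.5
position: [0.3994, -0.3299, 0.2057]
tcp_rot: [0.001, 1.0, 0.001, -0.0]
contact_force: [0.8, 0.0, 0.1]
width: 0.0512
grip_force: 0.0
```

```bash
cat >> h.py <<'E'
def cass():
    im=eyes.capture("wrist"); h=cv2.cvtColor(im,cv2.COLOR_BGR2HSV)
    m=cv2.inRange(h,(78,110,40),(98,255,255)); m=cv2.morphologyEx(m,cv2.MORPH_CLOSE,np.ones((3,3)))
    for c in cv2.findContours(m,cv2.RETR_EXTERNAL,cv2.CHAIN_APPROX_NONE)[0]:
        if cv2.contourArea(c)<300: continue
        w=np.array([ray("wrist",p[0],.025)[:2] for p in c])
        (x,y),(a,b),t=cv2.minAreaRect((w*1000).astype(np.float32))
        if a<b: a,b,t=b,a,t+90
        print("cassette",round(x),round(y),"size",round(a),round(b),"long axis deg",round((t+90)%180-90,1))
    return im
E
python3 - <<'E'
from h import *
st(); im=cass(); cv2.imwrite("pics/w10.png",im)
for n,z in(("tote",.004),("tray",.003)):
    for d in models.place_of("wrist",n)[:1]: print(n,d["conf"],ray("wrist",d["location"],z))
E
```

```text
t 24.5 pos [ 0.3994 -0.3299  0.2057] rot
 [[-1.     0.002 -0.001]
 [ 0.002  1.     0.001]
 [ 0.001  0.001 -1.   ]] w 0.0512 F [0.8 0.  0.1]
cassette 413 -375 size 57 34 long axis deg 7.1
cassette 406 -297 size 57 34 long axis deg -11.2
tote 0.59 [ 0.60386866 -0.30710362  0.004     ]
```

View pics/w10.png

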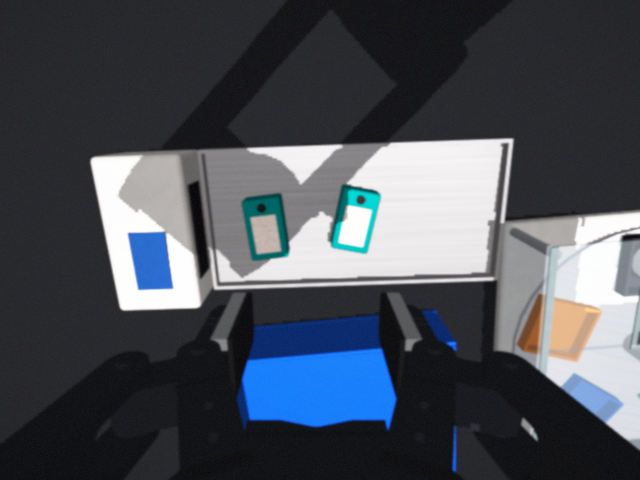

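Both cassettes lie flat in the tray, at (265,226) and (356,218). I'll grasp the nearer one.

Request:
jog_arm --newtons 40 --plan '[[[-6.5, 33, 0], [0, 0, 0], 0.25], [[0, 0, 20], [0, 0, 0.1], 0.25], [[0, 0, 40], [0, 0, 0.095], 0.25], [[0, 0, 40], [0, 0, 0], 0.25], [[0, 0, 40], [0, 0, 0], 0.25], [[0, 0, 35], [0, 0, 0], 0.25], [[0, 0, 22], [0, 0, 0], 0.25], [[0, 0, 0], [0, 0, 0], 0.25], [[0, 0, 0], [0, 0, 0], -1], [[0, 0, 0], [0, 0, 0], -1], [[0, 0, 0], [0, 0, 0], -1], [[0, 0, 0], [0, 0, 0], -1], [[0, 0, 0], [0, 0, 0], -1]]'

```text
time_s: 25.95
position: [0.408, -0.2975, 0.0109]
tcp_rot: [0.097, 0.995, -0.001, 0.001]
contact_force: [-0.4, 1.7, 6.6]
width: 0.0331
grip_force: 41.6
```

Request:
jog_arm --plan '[[[0, 0, -30], [0, 0, 0], -1], [[0, 0, -40], [0, 0, 0], -1], [[0, 0, -40], [0, 0, -0.1], -1], [[0, 0, -20], [0, 0, -0.095], -1], [[-32, 8, 0], [0, 0, 0], -1], [[-32, 8, 0], [0, 0, 0], -1], [[-32, 8, 0], [0, 0, 0], -1], [[-32, 8, 0], [0, 0, 0], -1], [[-32, 8, 0], [0, 0, 0], -1], [[-32, 8, 0], [0, 0, 0], -1], [[0, 0, 40], [0, 0, 0], -1], [[0, 0, 40], [0, 0, 0], -1], [[0, 0, 33], [0, 0, 0], -1], [[0, 0, 0], [0, 0, 0], -1], [[0, 0, 0], [0, 0, 0], -1]]'

```text
time_s: 27.45
position: [0.5985, -0.2486, 0.0264]
tcp_rot: [-0.0, 1.0, 0.0, -0.001]
contact_force: [0.3, 0.2, 0.3]
width: 0.0331
grip_force: 40.7
```

Request:
jog_arm --plan '[[[0, 0, 12], [0, 0, 0], -1], [[0, 0, 0], [0, 0, 0], -1], [[0, 0, 0], [0, 0, 0], 0.2], [[0, 0, 0], [0, 0, 0], 0.2], [[0, 0, 0], [0, 0, 0], 0.2], [[0, 0, -40], [0, 0, 0], 0.2], [[0, 0, -50], [0, 0, 0], 0.2], [[0, 0, -50], [0, 0, 0], 0.2], [[0, 0, -45], [0, 0, 0], 0.2], [[33, -19, 0], [0, 0, 0], 0.2], [[33, -19, 0], [0, 0, 0], 0.2], [[33, -19, 0], [0, 0, 0], 0.2], [[33, -19, 0], [0, 0, 0], 0.2], [[33, -19, 0], [0, 0, 0], 0.2], [[33, -19, 0], [0, 0, 0], 0.2], [[0, 0, 0], [0, 0, 0], 0.2], [[0, 0, 0], [0, 0, 0], 0.2]]'

```text
time_s: 29.15
position: [0.4005, -0.363, 0.1996]
tcp_rot: [0.001, 1.0, 0.0, 0.0]
contact_force: [0.1, -1.1, -0.7]
width: 0.0512
grip_force: 0.0
```

```bash
python3 - <<'E'
from h import *
st(); im=cass(); cv2.imwrite("pics/w11.png",im)
E
```

```text
t 29.15 pos [ 0.4005 -0.363   0.1996] rot
 [[-1.     0.002  0.001]
 [ 0.002  1.     0.   ]
 [-0.001  0.    -1.   ]] w 0.0512 F [ 0.1 -1.1 -0.7]
cassette 413 -376 size 57 33 long axis deg 7.1
```

Request:
jog_arm --newtons 40 --plan '[[[-12.5, -12, 0], [0, 0, 0], 0.08], [[0, 0, 20], [0, 0, -0.124], 0.08], [[0, 0, 40], [0, 0, 0], 0.08], [[0, 0, 40], [0, 0, 0], 0.08], [[0, 0, 40], [0, 0, 0], 0.08], [[0, 0, 30], [0, 0, 0], 0.08], [[0, 0, 21], [0, 0, 0], 0.08], [[0, 0, 0], [0, 0, 0], 0.08], [[0, 0, 0], [0, 0, 0], -1], [[0, 0, 0], [0, 0, 0], -1], [[0, 0, 0], [0, 0, 0], -1], [[0, 0, 0], [0, 0, 0], -1], [[0, 0, 0], [0, 0, 0], -1]]'

```text
time_s: 30.5
position: [0.4139, -0.3751, 0.0092]
tcp_rot: [-0.062, 0.998, -0.001, 0.0]
contact_force: [-0.1, 0.5, -0.6]
width: 0.0334
grip_force: 43.0
```

Request:
jog_arm --plan '[[[0, 0, -30], [0, 0, 0], -1], [[0, 0, -40], [0, 0, 0], -1], [[0, 0, -40], [0, 0, 0.124], -1], [[0, 0, -20], [0, 0, 0], -1], [[-31, 3, 0], [0, 0, 0], -1], [[-31, 3, 0], [0, 0, 0], -1], [[-31, 3, 0], [0, 0, 0], -1], [[-31, 3, 0], [0, 0, 0], -1], [[-31, 3, 0], [0, 0, 0], -1], [[-31, 3, 0], [0, 0, 0], -1], [[0, 0, 40], [0, 0, 0], -1], [[0, 0, 40], [0, 0, 0], -1], [[0, 0, 38], [0, 0, 0], -1], [[0, 0, 0], [0, 0, 0], -1], [[0, 0, 0], [0, 0, 0], -1]]'

```text
time_s: 32.0
position: [0.5988, -0.3563, 0.0201]
tcp_rot: [-0.0, 1.0, 0.001, -0.001]
contact_force: [0.8, 0.4, 0.2]
width: 0.0329
grip_force: 43.1
```

Request:
jog_arm --plan '[[[0, 0, 7], [0, 0, 0], -1], [[0, 0, 0], [0, 0, 0], -1], [[0, 0, 0], [0, 0, 0], 0.2], [[0, 0, 0], [0, 0, 0], 0.2], [[0, 0, 0], [0, 0, 0], 0.2], [[0, 0, -40], [0, 0, 0], 0.2], [[0, 0, -50], [0, 0, 0], 0.2], [[0, 0, -50], [0, 0, 0], 0.2], [[0, 0, -50], [0, 0, 0], 0.2], [[0, 0, -20], [0, 0, 0], 0.2], [[0, 45, 0], [0, 0, 0], 0.2], [[0, 45, 0], [0, 0, 0], 0.2], [[0, 45, 0], [0, 0, 0], 0], [[0, 45, 0], [0, 0, 0], -1], [[0, 45, 0], [0, 0, 0], -1], [[0, 45, 0], [0, 0, 0], -1], [[0, 45, 0], [0, 0, 0], -1], [[0, 45, 0], [0, 0, 0], -1]]'

```text
time_s: 33.8
position: [0.5991, 0.0051, 0.2238]
tcp_rot: [-0.0, 1.0, -0.0, 0.0]
contact_force: [0.9, -0.7, -0.2]
width: -0.0002
grip_force: 0.0
```

Request:
jog_arm --plan '[[[0, 45, 0], [0, 0, 0], -1], [[0, 45, 0], [0, 0, 0], -1], [[0, 45, 0], [0, 0, 0], -1], [[0, 30, 0], [0, 0, 0], -1], [[0, 0, 0], [0, 0, 0], -1], [[0, 0, 0], [0, 0, 0], -1]]'

```text
time_s: 34.4
position: [0.5992, 0.1689, 0.2234]
tcp_rot: [-0.001, 1.0, -0.0, 0.0]
contact_force: [0.4, -0.1, 0.1]
width: 0.0001
grip_force: 0.0
```

```bash
python3 - <<'E'
from h import *
s=st()
im=snap("wrist","w12.png"); t=snap("top","top2.png"); cv2.imwrite("pics/top2c.png",cv2.resize(t[130:380,120:520],(800,500),interpolation=cv2.INTER_CUBIC))
cv2.imwrite("pics/mix.png",np.hstack([cv2.resize(t[180:350,290:520],(400,296),interpolation=cv2.INTER_CUBIC),cv2.resize(im,(395,296))]))
for c,i in(("wrist",im),("top",t)):
    for d in models.place_of(c,"start_top")[:2]: print(c,d["conf"],d["location"],[np.round(ray(c,d["location"],z),4) for z in (.02,.03)])
for b in blob(t,"teal"): print(b,ray("top",b[1],.025))
E
```

```text
t 34.4 pos [0.5992 0.1689 0.2234] rot
 [[-1.    -0.002  0.   ]
 [-0.002  1.    -0.   ]
 [-0.    -0.    -1.   ]] w 0.0001 F [ 0.4 -0.1  0.1]
wrist 0.68 [380.9, 237.2] [array([0.6283, 0.2269, 0.02  ]), array([0.6253, 0.2251, 0.03  ])]
top 0.61 [236.2, 219.9] [array([0.6304, 0.2339, 0.02  ]), array([0.6281, 0.2322, 0.03  ])]
(618, array([ 27.4, 154.1]), [0, 108, 38, 87]) [0.79526315 0.76233454 0.025     ]
(196, array([473.9, 233.9]), [467, 221, 17, 24]) [ 0.59749042 -0.35255748  0.025     ]
(182, array([430.6, 234.3]), [424, 222, 16, 23]) [ 0.59588535 -0.24538676  0.025     ]
```

View pics/mix.png

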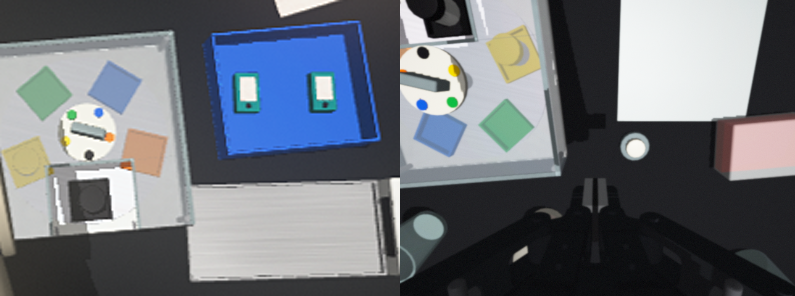

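The tray is empty, both cassettes are in the tote and both jars are seated. The start button is at wrist pixel (381,239).

Request:
jog_arm --plan '[[[-28, 40, 0], [0, 0, 0], -1], [[0, 18, 0], [0, 0, 0], -1], [[0, 0, 40], [0, 0, 0], -1], [[0, 0, 40], [0, 0, 0], -1], [[0, 0, 40], [0, 0, 0], -1], [[0, 0, 40], [0, 0, 0], -1], [[0, 0, 20], [0, 0, 0], -1], [[0, 0, 0], [0, 0, 0], -1], [[0, 0, 0], [0, 0, 0], -1]]'

```text
time_s: 35.5
position: [0.6277, 0.2259, 0.0441]
tcp_rot: [0.0, 1.0, 0.0, 0.0]
contact_force: [0.6, -0.2, 0.0]
width: 0.0001
grip_force: 0.0
```

```bash
python3 - <<'E'
from h import *
s=st(); im=snap("wrist"); cv2.imwrite("pics/w13.png",im[200:460,170:470])
E
```

```text
t 35.5 pos [0.6277 0.2259 0.0441] rot
 [[-1.  0.  0.]
 [ 0.  1.  0.]
 [-0.  0. -1.]] w 0.0001 F [ 0.6 -0.2  0. ]
```

View pics/w13.png

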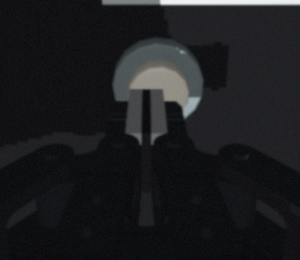

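```bash
python3 - <<'E'
from h import *
for z in (.044,.035,.03,.025,.02): print(z,proj("wrist",[.6277,.2259,z])-[170,200],ray("wrist",(170+158,200+94),z))
E
```

```text
0.044 [149.00131671 105.92477613] [0.62223828 0.22962556 0.044     ]
0.035 [148.84320252  96.5602884 ] [0.62646634 0.22993505 0.035     ]
0.03 [148.76217366  91.7612646 ] [0.62881527 0.23010698 0.03      ]
0.025 [148.68551243  87.22091829] [0.63116419 0.23027892 0.025     ]
0.02 [148.61287496  82.91888345] [0.63351311 0.23045086 0.02      ]
```

Request:
jog_arm --plan '[[[-1, 4, 0], [0, 0, 0], -1], [[0, 0, 3], [0, 0, 0], -1], [[0, 0, 3], [0, 0, 0], -1], [[0, 0, 3], [0, 0, 0], -1], [[0, 0, 3], [0, 0, 0], -1], [[0, 0, 0], [0, 0, 0], -1], [[0, 0, 0], [0, 0, 0], -1]]'

```text
time_s: 36.25
position: [0.6281, 0.2303, 0.031]
tcp_rot: [-0.0, 1.0, -0.0, -0.0]
contact_force: [1.0, -0.3, 1.2]
width: -0.0001
grip_force: 0.0
```

Request:
jog_arm --plan '[[[0, 0, 3], [0, 0, 0], -1], [[0, 0, 2], [0, 0, 0], -1], [[0, 0, 0], [0, 0, 0], -1], [[0, 0, 0], [0, 0, 0], -1]]'

```text
time_s: 36.65
position: [0.6282, 0.2303, 0.0261]
tcp_rot: [-0.0, 1.0, -0.0, -0.0]
contact_force: [-0.1, 0.2, -0.5]
width: 0.0001
grip_force: 0.0
```

Request:
jog_arm --plan '[[[0, 0, 2], [0, 0, 0], -1], [[0, 0, 2], [0, 0, 0], -1], [[0, 0, 0], [0, 0, 0], -1], [[0, 0, 0], [0, 0, 0], -1]]'

```text
time_s: 37.05
position: [0.6283, 0.2303, 0.0222]
tcp_rot: [-0.0, 1.0, -0.0, -0.0]
contact_force: [0.0, -0.3, 0.2]
width: 0.0
grip_force: 0.0
```

Request:
jog_arm --plan '[[[0, 0, 2], [0, 0, 0], -1], [[0, 0, 2], [0, 0, 0], -1], [[0, 0, 0], [0, 0, 0], -1], [[0, 0, 0], [0, 0, 0], -1]]'

```text
time_s: 37.45
position: [0.6285, 0.2304, 0.0186]
tcp_rot: [-0.0, 1.0, 0.0, 0.0]
contact_force: [-1.1, -0.9, 4.0]
width: 0.0001
grip_force: 1.7
```

Request:
jog_arm --plan '[[[0, 0, 2], [0, 0, 0], -1], [[0, 0, 2], [0, 0, 0], -1], [[0, 0, 0], [0, 0, 0], -1], [[0, 0, 0], [0, 0, 0], -1]]'

```text
time_s: 37.85
position: [0.6287, 0.2305, 0.0159]
tcp_rot: [-0.0, 1.0, 0.0, 0.0]
contact_force: [-6.7, -2.7, 15.0]
width: -0.0
grip_force: 7.4
```

Request:
jog_arm --plan '[[[0, 0, 1.5], [0, 0, 0], -1], [[0, 0, 0], [0, 0, 0], -1], [[0, 0, 0], [0, 0, 0], -1]]'

```text
time_s: 38.15
position: [0.6287, 0.2305, 0.0158]
tcp_rot: [-0.0, 1.0, 0.0, 0.0]
contact_force: [-11.2, -3.8, 23.8]
width: 0.0
grip_force: 12.2
```

The button is bottomed: the force rises without further travel. Releasing.

Request:
jog_arm --plan '[[[0, 0, -10], [0, 0, 0], -1], [[0, 0, -30], [0, 0, 0], -1], [[0, 0, -50], [0, 0, 0], -1], [[0, 0, -50], [0, 0, 0], -1], [[0, 0, -40], [0, 0, 0], -1], [[0, 0, 0], [0, 0, 0], -1], [[0, 0, 0], [0, 0, 0], -1], [[0, 0, 0], [0, 0, 0], -1]]'

```text
time_s: 38.95
position: [0.6273, 0.2301, 0.1906]
tcp_rot: [-0.0, 1.0, -0.0, -0.001]
contact_force: [-0.1, 0.5, -0.5]
width: -0.0002
grip_force: 0.0
```

```bash
python3 - <<'E'
from h import *
st(); t=snap("top","top3.png")
cv2.imwrite("pics/top3c.png",cv2.resize(t[130:380,120:520],(800,500),interpolation=cv2.INTER_CUBIC))
E
```

```text
t 38.95 pos [0.6273 0.2301 0.1906] rot
 [[-1.    -0.    -0.003]
 [-0.     1.    -0.001]
 [ 0.003 -0.001 -1.   ]] w -0.0002 F [-0.1  0.5 -0.5]
```

View pics/top3c.png

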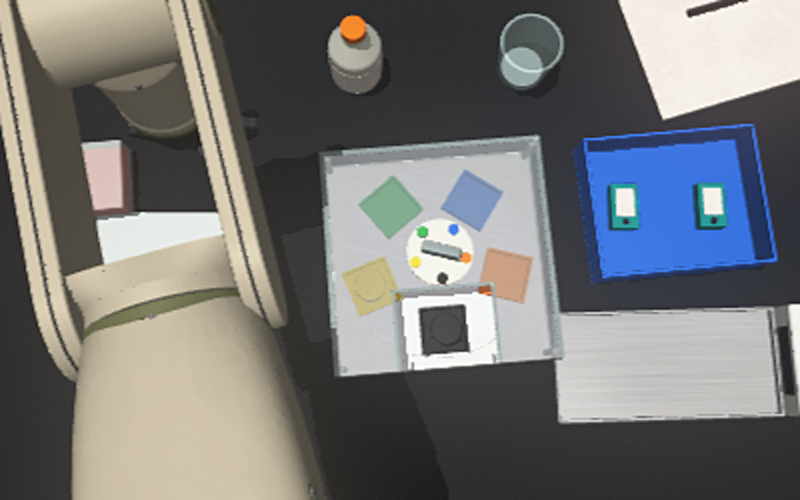

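The tray is empty and both cassettes are in the tote at crop (625,206) and (711,205). The jars stand in their pockets at (370,286) and (444,330), and the bystanders that show are in place.

```bash
python3 -c "
from h import *
print(job.close_job())"
```

```text
the job is handed in; nothing more can be done
None
```

The job is handed in: the yellow and black jars stand in their own pockets, both cassettes are in the tote, and the start button was then pressed fully down and released at about 38 s.

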